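# Load the relay test panel and power it up

## Robot

A 6-joint arm with a two-finger parallel gripper is mounted at the origin on the work surface. World frame = base frame: x ahead of the robot, y to its left, z up, the work surface at z = 0. Lengths are in m, angles in rad, forces in N, time in s.
With the tool pointing down it reaches from about 0.35 to 0.85 m from the base axis. Payload 8.1 kg.
Tool frame: the origin (TCP) lies between the finger pads; the fingertips stand 25 mm ahead of it and the grasp point (between the pads) lies 6 mm ahead of it; z points along the fingers, y is the line along which they close (so a half turn about z gives the same grasp; the last joint's range is limited). The gripper opens to 93 mm and grips with 3 to 60 N. Pads are 15 mm wide; open, the fingers measure 128 mm over their backs; the gripper's body (75 mm by 188 mm) begins 65 mm behind the grasp point.
Start: joints at [-0.085, 0.13, 1.488, -0, 1.523, -0.085], TCP at [0.6, 0, 0.244] pointing down, gripper open.
Joint ranges: [-2.96, 2.96], [-0.89, 2.26], [0.02, 2.5], [-1.34, 4.48], [0, 2.73], [-2.66, 2.66]. Speed limits (rad/s): [2.39, 2.39, 2.79, 3.14, 3.14, 3.14].

## Interface

Orientations are given as a rotation vector (axis times angle).
In Python, from plant import robot gives the robot as it stands.
- The arm moves only by the tool arm_command, never from a script. Its argument "increments" is text: rows parted by semicolons, each of 5 numbers parted by spaces: the closure, from 0 (fully open) to 1 (shut), then the shift along the tool's x, y, z in mm, then the turn about the tool's z in rad. A call has 1 to 5 rows; each row is the pose to reach, as a shift and turn from the pose commanded when the call began, along the tool's axes at that moment; what a row does not reach only later rows make up. A row lasts 1/10 s, in which the tool goes at most 50 mm and 8.59 degrees, less where a joint would pass 70% of its speed; a pose out of reach is approached as far as the arm can. A call with a gripper value outside its range is refused whole. The fingers move at their own pace and stop on an object; "grip_force" is the grip in N (left out, the last holds). Time passes only in rows, so rows that repeat a pose let the fingers close. It gives the time, the measured TCP pose, the force, the opening and the grip force at its end, in the units of the state.
- robot.read_state(): the state, without advancing time (a new reading comes with each control period).
- robot.read_camera(name): name is "scene" or "side" or "wrist"; returns the picture (400x640x3 uint8, blue, green, red); there is no depth.
- robot.camera_model(name): a dict with "fx", "fy", "cx", "cy" (pixels), "eye" and "rotation" of the camera in the world. Camera axes: x right, y down, z forward; pixel columns grow to the right and rows downward; lengths in m; the calibration is good to about 2 mm. A picture is of the moment at which its call begins: read the wrist's pose just before it. camera_model takes no time and is no camera call; for the wrist camera it gives the pose at the moment of the call.
- robot.close_job(): hands the job in; it is judged then, once.
The state is a dict: "t": time; "q": joint angles; "dq": joint speeds; "joint_torque": joint torques, N m; "tool_pos": TCP position; "orientation": TCP orientation; "force": force on the tool from outside, world axes, zero at the start; "wrist_torque": the same for the moment, N m; "opening": finger opening in m; "gripper_force": force on a finger pad.
Only numpy, scipy, OpenCV 4.12 (cv2) and the standard library are available. Lean on these libraries where they do the work, as an engineer would, in place of code of your own. Each camera call takes 0.05 s, during which the arm holds its last target. There are 200 camera calls.

## Task

The toggle switch was left on: first flip it all the way off, then plug every relay module on the bench fully home into the socket marked with its own colour. Once all are in, lift the red interlock key off its hook and plug it fully into the key socket on the control box, and only then flip the switch all the way back on. Do not push the multimeter or the roll of tape about.

Things in the scene. Friction and masses are not known exactly. Their poses are not given: they have to be found in the camera images.
- relay_blue: blue plug-in relay module, 62 mm tall, standing upright on its plug. Origin: centre of the plug's underside, z up. Below is a black rectangular plug, 40 (x) by 32 (y) mm, 20 mm high; above it a coloured housing 52 (x) by 46 (y) mm, 42 mm high (z 20 to 62). A half turn about z makes no difference. May be absent.
- socket_blue_mouth (a point): centre of the mouth of the relay socket with blue marking strips; x, y as its plug's, z up. A fixed black block 76 (x) by 68 (y) mm, top (mouth) 42 mm above the bench; hole 42 (x) by 34 (y) mm, 22 mm deep, chamfered. Four stand in a row along y, 80 mm apart, in any order; a home relay's housing rests on the block's top, the plug 20 mm in.
- relay_green: green plug-in relay module, 62 mm tall, standing upright on its plug. Origin: centre of the plug's underside, z up. Below is a black rectangular plug, 40 (x) by 32 (y) mm, 20 mm high; above it a coloured housing 52 (x) by 46 (y) mm, 42 mm high (z 20 to 62). A half turn about z makes no difference. May be absent.
- socket_green_mouth (a point): centre of the mouth of the relay socket with green marking strips; x, y as its plug's, z up. A fixed black block 76 (x) by 68 (y) mm, top (mouth) 42 mm above the bench; hole 42 (x) by 34 (y) mm, 22 mm deep, chamfered. Four stand in a row along y, 80 mm apart, in any order; a home relay's housing rests on the block's top, the plug 20 mm in.
- relay_yellow: yellow plug-in relay module, 62 mm tall, standing upright on its plug. Origin: centre of the plug's underside, z up. Below is a black rectangular plug, 40 (x) by 32 (y) mm, 20 mm high; above it a coloured housing 52 (x) by 46 (y) mm, 42 mm high (z 20 to 62). A half turn about z makes no difference. May be absent.
- socket_yellow_mouth (a point): centre of the mouth of the relay socket with yellow marking strips; x, y as its plug's, z up. A fixed black block 76 (x) by 68 (y) mm, top (mouth) 42 mm above the bench; hole 42 (x) by 34 (y) mm, 22 mm deep, chamfered. Four stand in a row along y, 80 mm apart, in any order; a home relay's housing rests on the block's top, the plug 20 mm in.
- relay_white: white plug-in relay module, 62 mm tall, standing upright on its plug. Origin: centre of the plug's underside, z up. Below is a black rectangular plug, 40 (x) by 32 (y) mm, 20 mm high; above it a coloured housing 52 (x) by 46 (y) mm, 42 mm high (z 20 to 62). A half turn about z makes no difference. May be absent.
- socket_white_mouth (a point): centre of the mouth of the relay socket with white marking strips; x, y as its plug's, z up. A fixed black block 76 (x) by 68 (y) mm, top (mouth) 42 mm above the bench; hole 42 (x) by 34 (y) mm, 22 mm deep, chamfered. Four stand in a row along y, 80 mm apart, in any order; a home relay's housing rests on the block's top, the plug 20 mm in.
- key: red interlock key, 101 mm tall, hung plug down by its steel eye. Origin: centre of the plug's underside, z up. Black plug 26 (x) by 38 (y) mm, z 0 to 20; red body 36 by 48 mm, z 20 to 70; eye on top 10 mm thick (x), 41 mm wide (y), opening along x 27 mm wide and 24 high (z 70 to 94), top bar z 94 to 101. A half turn about z makes no difference.
- stand: fixed hook stand, base plate 130 (x) by 100 (y) by 12 mm; origin: centre of its underside, z up. A 16 mm square post at x = +45 mm, 154 mm high, carries at its top a level flat hook strip that runs towards the stand's -x; nothing stands above it. The key hangs on the strip at about x = -5 mm.
- hook_tip (a point): free end of the hook: top of its 4 mm thick lip, 162 mm above the bench, 30 mm to -x of the stand's origin; axes as the stand's. The lip rises 8 mm above the strip, which is 14 mm wide (y) and 4 mm thick. The key comes off when lifted about 12 mm (it can rise at most 20 mm before its body meets the strip) and drawn along -x by 45 mm or more.
- control_mouth (a point): centre of the mouth of the key socket, between two red strips in the top of the fixed grey control box (190 (x) by 100 (y) by 45 mm); z up, x and y as the key's. Hole 29 (x) by 41 (y) mm, 22 mm deep, chamfered; mouth 45 mm above the bench. The box's centre is 50 mm to -x of this point, the toggle switch 105 mm to -x.
- switch (a joint): black toggle lever of the switch on the control box: 0 rad = fully off (leans to the box's -x), 1.0 rad = fully on (leans to the box's +x, towards the key socket). It swings about the box's y axis and stays where it is left.
- switch_tip (a point): free end of the toggle lever, which is 50 mm long and pivots about 50 mm below this point when upright.
- meter: bystander: orange multimeter lying on the bench, 85 by 170 by 35 mm; origin at its underside
- tape: bystander: roll of paper tape lying flat, 100 mm across, 25 mm high; origin at its underside

How it is judged:
On the way, in this order (a step that is already met when the one before it is completed fails the run):
1. the switch is off (value of joint switch below 0.15 rad), for 0.2 s.
2. every relay present is plugged into the socket of its colour (horizontal distance between relay_blue and socket_blue_mouth below 0.004 m and z of relay_blue in the frame of socket_blue_mouth below -0.018 m and angle between each of relay_blue, relay_green, relay_yellow, relay_white's own z axis and vertical below 0.06 rad and angle between the x axis of relay_blue and the x axis of socket_blue_mouth, either way round below 0.08 rad and horizontal distance between relay_green and socket_green_mouth below 0.004 m and z of relay_green in the frame of socket_green_mouth below -0.018 m and angle between the x axis of relay_green and the x axis of socket_green_mouth, either way round below 0.08 rad and horizontal distance between relay_yellow and socket_yellow_mouth below 0.004 m and z of relay_yellow in the frame of socket_yellow_mouth below -0.018 m and angle between the x axis of relay_yellow and the x axis of socket_yellow_mouth, either way round below 0.08 rad and horizontal distance between relay_white and socket_white_mouth below 0.004 m and z of relay_white in the frame of socket_white_mouth below -0.018 m and angle between the x axis of relay_white and the x axis of socket_white_mouth, either way round below 0.08 rad), for 0.3 s.
3. the key is plugged into the control box (horizontal distance between key and control_mouth below 0.004 m and z of key in the frame of control_mouth below -0.018 m and angle between key's own z axis and vertical below 0.06 rad and angle between the x axis of key and the x axis of control_mouth, either way round below 0.08 rad), for 0.3 s.
4. the switch is on (value of joint switch above 0.85 rad), for 0.2 s.
At the end, for the whole second after the job is handed in: every relay present stands in the socket of its colour (plug at least 18 mm in, within 4 mm of centre, upright and square within about 3 to 4 degrees), the key likewise in the control box, the switch beyond 0.85 rad, all at rest (all of step 2 and all of step 3 and value of joint switch above 0.85 rad and linear speed of each of relay_blue, relay_green, relay_yellow, relay_white, key below 0.02 m/s); the robot touches nothing.
It fails at once if the switch is on while a relay is plugged in and the key is not (value of joint switch above 0.6 rad and not (horizontal distance between key and control_mouth below 0.004 m and z of key in the frame of control_mouth below -0.018 m and angle between key's own z axis and vertical below 0.06 rad and angle between the x axis of key and the x axis of control_mouth, either way round below 0.08 rad) and ((horizontal distance between relay_blue and socket_blue_mouth below 0.004 m and z of relay_blue in the frame of socket_blue_mouth below -0.018 m and angle between relay_blue's own z axis and vertical below 0.06 rad and angle between the x axis of relay_blue and the x axis of socket_blue_mouth, either way round below 0.08 rad) or (horizontal distance between relay_green and socket_green_mouth below 0.004 m and z of relay_green in the frame of socket_green_mouth below -0.018 m and angle between relay_green's own z axis and vertical below 0.06 rad and angle between the x axis of relay_green and the x axis of socket_green_mouth, either way round below 0.08 rad) or (horizontal distance between relay_yellow and socket_yellow_mouth below 0.004 m and z of relay_yellow in the frame of socket_yellow_mouth below -0.018 m and angle between relay_yellow's own z axis and vertical below 0.06 rad and angle between the x axis of relay_yellow and the x axis of socket_yellow_mouth, either way round below 0.08 rad) or (horizontal distance between relay_white and socket_white_mouth below 0.004 m and z of relay_white in the frame of socket_white_mouth below -0.018 m and angle between relay_white's own z axis and vertical below 0.06 rad and angle between the x axis of relay_white and the x axis of socket_white_mouth, either way round below 0.08 rad))).
It fails at once if the meter is pushed more than 30 mm (distance of meter from where it was at the start of the episode above 0.03 m).
It fails at once if the tape is pushed more than 30 mm (distance of tape from where it was at the start of the episode above 0.03 m).
Of relay_blue, relay_green, relay_yellow, relay_white only 2 to 4 are there at a start; the rules pass over those that are not, and their reading is None.
At some moment in a run one of relay_blue, relay_green, relay_yellow, relay_white may be knocked a few centimetres aside while the robot is not near it.
It also fails if it takes over 210 s, if anything falls off the work surface, if the arm or the gripper's body presses on something with over 40 N, if the wrist force passes 120 N, or if a joint passes its speed limit or range.

## Working session

There is one attempt and no reset: what is moved stays moved. The work goes in short steps, Python scripts to look and compute and a tool call to move; the robot and the scene stay as the last step left them, time stands still between calls to the robot, and variables do not carry over. Pictures are saved under pics/ and viewed, at most 15 in all, crops included, and the job is handed in when it is done.

Besides the shell and the picture viewer there is one more tool, called after ">>>" as name(argument=value, ...) on one line, values as JSON. arm_command: Moves the arm, as the interface text tells. Its arguments: {"type":"object","properties":{"increments":{"type":"string"},"grip_force":{"type":"number"}},"required":["increments"]}

```bash
ls; mkdir -p pics
cat > h.py <<'E'
import numpy as np, cv2
from plant import robot
def snap(cam,fn=None):
    m=robot.camera_model(cam); im=np.array(robot.read_camera(cam))
    if fn: cv2.imwrite('pics/'+fn,im)
    return im,m
def ray(m,u,v):
    R=np.array(m['rotation']); d=R@np.array([(u-m['cx'])/m['fx'],(v-m['cy'])/m['fy'],1]); return np.array(m['eye']),d
def onz(m,u,v,z):
    e,d=ray(m,u,v); return e+d*(z-e[2])/d[2]
def proj(m,p):
    c=np.array(m['rotation']).T@(np.array(p)-m['eye']); return c[0]/c[2]*m['fx']+m['cx'],c[1]/c[2]*m['fy']+m['cy']
def st():
    s=robot.read_state(); print('t',round(s['t'],2),'p',np.round(s['tool_pos'],4),'o',np.round(s['orientation'],3),'q6',np.round(s['q'],2),'F',np.round(s['force'],1),'op',round(s['opening'],4)); return s
E
python3 - <<'E'
from h import *
st()
for c in ('scene','side','wrist'):
    im,m=snap(c,c+'0.png'); print(c,{k:np.round(v,3).tolist() for k,v in m.items()})
E
```

```text
pics
t 0.0 p [5.995e-01 1.000e-04 2.426e-01] o [-2.22e+00 -2.22e+00  2.00e-03] q6 [-0.09  0.13  1.49 -0.    1.52 -0.09] F [0.6 1.1 0.1] op 0.0927
scene {'fx': 478.004, 'fy': 478.004, 'cx': 323.74, 'cy': 207.817, 'eye': [1.605, 0.272, 0.93], 'rotation': [-1.449, -1.961, 0.915]}
side {'fx': 476.811, 'fy': 476.811, 'cx': 316.181, 'cy': 193.995, 'eye': [0.517, 0.915, 1.015], 'rotation': [-0.194, 2.86, -1.188]}
wrist {'fx': 333.301, 'fy': 333.301, 'cx': 320.398, 'cy': 197.098, 'eye': [0.599, 0.074, 0.384], 'rotation': [2.868, -0.0, -0.003]}
```

View pics/scene0.png

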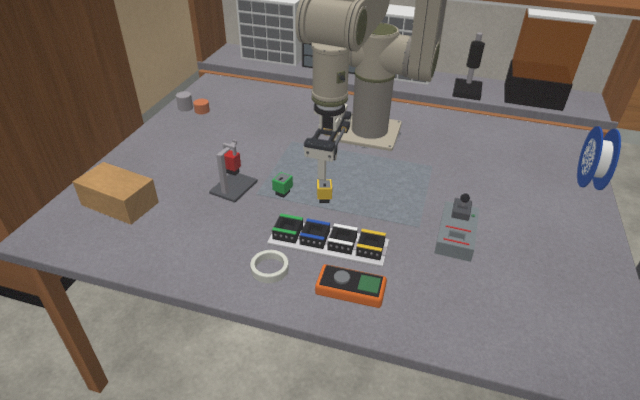

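View pics/side0.png

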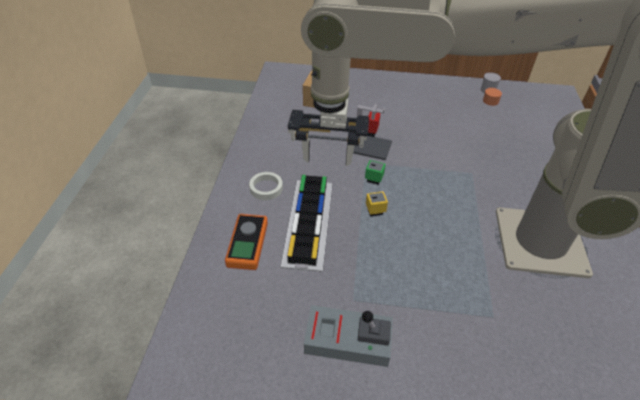

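The scene has only green (scene 283,184) and yellow (325,190) relays visible. The sockets run green, blue, white, yellow from (287,228) to (371,243). The box is at (457,232), the key at (232,160), the tape at (270,265) and the meter at (350,285). The side view agrees: box (348,335), relays (375,172) and (377,203), key (373,122).

```bash
sed -i 's/^from plant/from scipy.spatial.transform import Rotation as Ro\nfrom plant/; s/m=robot.camera_model(cam);/m=dict(robot.camera_model(cam)); m["rotation"]=Ro.from_rotvec(np.ravel(m["rotation"])).as_matrix() if np.size(m["rotation"])==3 else np.array(m["rotation"]);/' h.py
cat >> h.py <<'E'
RNG={'red':((0,130,70),(6,255,255)),'green':((50,110,50),(80,255,255)),'yellow':((20,130,80),(32,255,255)),'blue':((105,130,60),(125,255,255))}
def mask(im,c):
    h=cv2.cvtColor(im,cv2.COLOR_BGR2HSV); m=cv2.inRange(h,*RNG[c])
    if c=='red': m|=cv2.inRange(h,(174,130,70),(180,255,255))
    return m
def blobs(im,c,amin=15):
    cs,_=cv2.findContours(mask(im,c),cv2.RETR_EXTERNAL,cv2.CHAIN_APPROX_NONE)
    return [x for x in cs if cv2.contourArea(x)>amin]
def rect(m,c,z):
    P=np.array([onz(m,u,v,z)[:2] for u,v in c[:,0]],np.float32)
    (cx,cy),(w,h),a=cv2.minAreaRect(P); 
    if w<h: w,h,a=h,w,a+90
    return np.round([cx,cy,w,h],4),round((a+90)%180-90,1)
E
python3 - <<'E'
from h import *
for c in ('scene','side'):
    im=cv2.imread('pics/%s0.png'%c); m=dict(robot.camera_model(c)); m["rotation"]=Ro.from_rotvec(m["rotation"]).as_matrix()
    for k in RNG:
        for b in blobs(im,k):
            x,y,w,h=cv2.boundingRect(b)
            print(c,k,(x+w//2,y+h//2,w,h),cv2.contourArea(b),'z45',*rect(m,b,.043),'z62',rect(m,b,.062)[0])
im,m=snap('wrist')
E
```

```text
scene red (232, 160, 16, 21) 210.0 z45 [ 0.4007 -0.3825  0.1252  0.0488] 30.0 z62 [ 0.4265 -0.3685  0.1225  0.0478]
scene green (285, 231, 24, 8) 58.5 z45 [ 0.6803 -0.0953  0.0665  0.0142] -88.6 z62 [ 0.7001 -0.0874  0.0651  0.0139]
scene green (291, 217, 23, 6) 37.5 z45 [ 0.6188 -0.097   0.066   0.012 ] -88.2 z62 [ 0.6399 -0.089   0.0646  0.0117]
scene green (282, 185, 19, 18) 190.0 z45 [ 0.4796 -0.1768  0.0894  0.057 ] 19.5 z62 [ 0.5038 -0.1672  0.0875  0.0557]
scene yellow (369, 247, 25, 9) 68.5 z45 [0.6734 0.144  0.0656 0.0151] -87.9 z62 [0.6934 0.1467 0.0642 0.0148]
scene yellow (374, 232, 24, 7) 50.5 z45 [0.6108 0.1424 0.0655 0.0132] -87.6 z62 [0.6321 0.1452 0.0641 0.0129]
scene yellow (324, 190, 15, 20) 149.0 z45 [ 0.4627 -0.044   0.0985  0.0442] 17.1 z62 [ 0.4872 -0.0372  0.0964  0.0433]
scene blue (312, 236, 24, 7) 55.0 z45 [ 0.6781 -0.0159  0.0661  0.0133] -88.6 z62 [ 0.6979 -0.0098  0.0647  0.013 ]
scene blue (318, 222, 23, 7) 35.0 z45 [ 0.6159 -0.0174  0.0659  0.0109] -89.1 z62 [ 0.6371 -0.0112  0.0645  0.0106]
scene blue (599, 158, 43, 63) 1848.5 z45 [-0.0283  0.8129  0.
[... 702 characters left out ...]
35  0.0676  0.0123]
side green (375, 173, 19, 18) 169.0 z45 [ 0.4668 -0.172   0.08    0.0549] -88.3 z62 [ 0.4677 -0.1508  0.0785  0.0538]
side yellow (315, 247, 8, 23) 88.5 z45 [0.61   0.1406 0.0736 0.0134] -87.9 z62 [0.6082 0.1557 0.0721 0.0131]
side yellow (292, 246, 8, 22) 78.5 z45 [0.6699 0.1438 0.071  0.0121] -88.7 z62 [0.667  0.1589 0.0696 0.0118]
side yellow (377, 204, 20, 20) 195.0 z45 [ 0.4563 -0.0382  0.0747  0.0542] -86.8 z62 [ 0.4575 -0.0196  0.0732  0.0532]
side blue (320, 203, 7, 19) 67.0 z45 [ 0.6151 -0.0193  0.0722  0.0131] -88.2 z62 [ 0.6131 -0.001   0.0708  0.0128]
side blue (299, 202, 7, 20) 53.5 z45 [ 0.6744 -0.0168  0.0756  0.0114] -88.7 z62 [0.6713 0.0014 0.0742 0.0111]
```

View pics/wrist0.png

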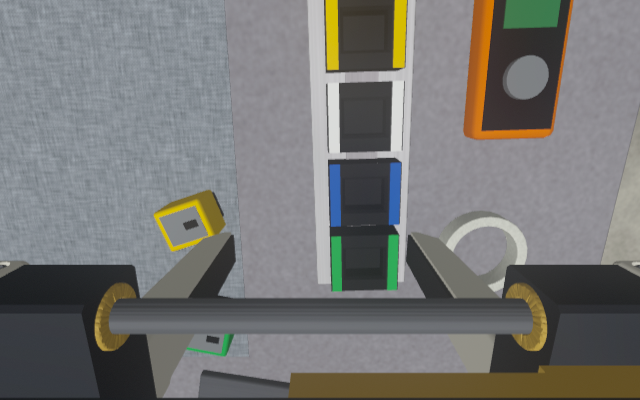

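The wrist view shows the yellow relay at (188,222), turned roughly 20°, and the green one at about (210,340), partly hidden. Image right is +x and up is +y. I'll move to look at the box and switch first.

>>> arm_command(increments="0 50 -20 -10 0; 0 100 -40 -20 0; 0 150 -60 -30 0; 0 195 -80 -40 0; 0 240 -100 -50 0")

```text
t: 0.7
tool_pos: [0.5047, 0.2283, 0.2909]
orientation: [-2.222, -2.221, 0.0]
force: [2.1, -0.2, 0.0]
opening: 0.0931
gripper_force: 0.0
```

>>> arm_command(increments="0 20 0 0 0; 0 20 0 0 0; 0 20 0 0 0")

```text
t: 1.0
tool_pos: [0.5057, 0.2467, 0.2903]
orientation: [2.22, 2.223, -0.001]
force: [-0.6, 0.5, 0.7]
opening: 0.0929
gripper_force: 0.0
```

Run:
```python
from h import *
st()
im,m=snap('wrist','w1.png')
for b in blobs(im,'red'): print(cv2.boundingRect(b),rect(m,b,.046))
for c in('scene','side'):snap(c,c+'1.png')
a=cv2.imread('pics/scene1.png'); cv2.imwrite('pics/c1.png',np.vstack([cv2.resize(a[60:220,180:440],(780,480))]))
```

```text
t 1.0 p [0.5057 0.2467 0.2903] o [ 2.220e+00  2.223e+00 -1.000e-03] q6 [ 0.36  0.02  1.52 -0.    1.6   0.36] F [-0.6  0.5  0.7] op 0.0929
(386, 27, 10, 69) (array([0.5804, 0.3639, 0.0684, 0.0056]), 88.3)
(335, 25, 8, 70) (array([0.5245, 0.3653, 0.0692, 0.0057]), 88.4)
```

View pics/w1.png

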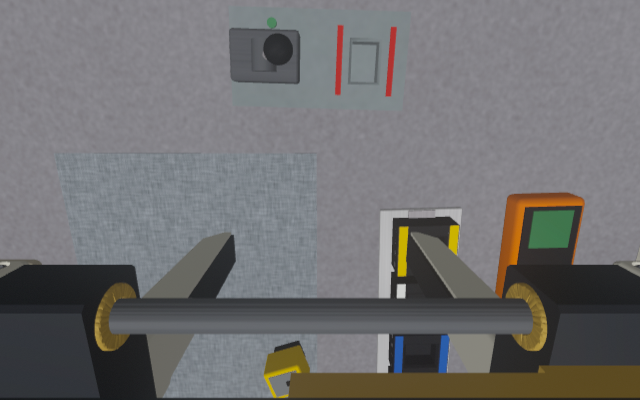

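View pics/c1.png

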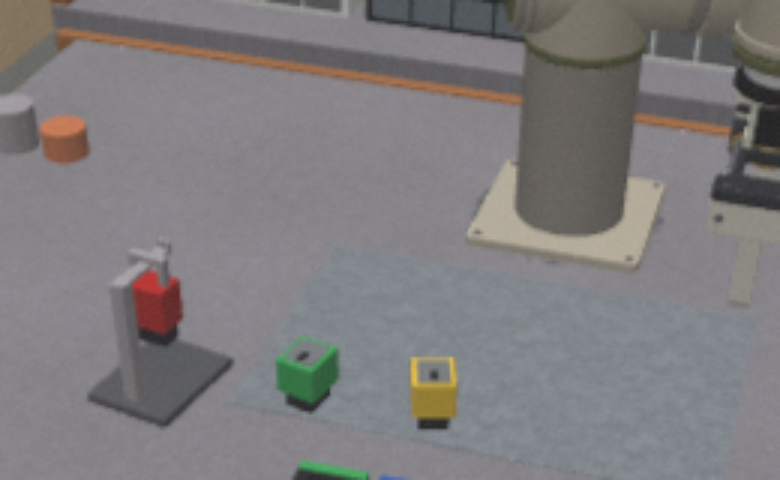

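The box is clean. The knob is at wrist (278,49), scene (464,198), side (367,316), and the socket hole is at wrist (364,62). The crop confirms only green and yellow relays are present, with the stand's post on the far +x side of the key.

```bash
cat >> h.py <<'E'
def cm(c):
    m=dict(robot.camera_model(c)); R=m["rotation"]; m["rotation"]=Ro.from_rotvec(np.ravel(R)).as_matrix() if np.size(R)==3 else np.array(R); return m
def tri(*obs):
    A=np.zeros((3,3));b=np.zeros(3);L=[]
    for m,u,v in obs:
        e,d=ray(m,u,v);d/=np.linalg.norm(d);P=np.eye(3)-np.outer(d,d);A+=P;b+=P@e;L.append((e,P))
    x=np.linalg.solve(A,b); return np.round(x,4),[round(float(np.linalg.norm(P@(x-e))),4) for e,P in L]
E
python3 - <<'E'
from h import *
s,d,w=cm('scene'),cm('side'),cm('wrist')
a,b=cv2.imread('pics/scene0.png'),cv2.imread('pics/side0.png')
# knob
def dark(im,x0,x1,y0,y1):
    g=cv2.cvtColor(im,cv2.COLOR_BGR2GRAY)[y0:y1,x0:x1]; M=cv2.moments((g<35).astype(np.uint8),True)
    return M['m10']/M['m00']+x0,M['m01']/M['m00']+y0,M['m00']
for r in (dark(a,455,475,190,205),dark(b,355,380,308,325),dark(cv2.imread('pics/w1.png'),262,296,30,68)): print(np.round(r,1))
k=[dark(a,455,475,190,205)[:2],dark(b,355,380,308,325)[:2],dark(cv2.imread('pics/w1.png'),262,296,30,68)[:2]]
print('knob',tri((s,*k[0]),(d,*k[1]),(w,*k[2])))
# key body centroid
def cen(im,c,x,y):
    for q in blobs(im,c):
        if cv2.pointPolygonTest(q,(x,y),False)>=0:
            M=cv2.moments(q);return M['m10']/M['m00'],M['m01']/M['m00']
for n,p,q in(('red',(232,160),(374,122)),('green',(283,186),(375,175)),('yellow',(325,193),(377,208))):
    print(n,tri((s,*cen(a,n,*p)),(d,*cen(b,n,*q))))
E
```

```text
Traceback (most recent call last):
ZeroDivisionError: float division by zero
```

Run:
```python
from h import *
s,d,w=cm('scene'),cm('side'),cm('wrist')
a,b=cv2.imread('pics/scene0.png'),cv2.imread('pics/side0.png')
print('knob',tri((s,464.5,198.5),(d,367.5,316.5),(w,277.5,49)))
def cen(im,c,x,y):
    return min([(cv2.moments(q)['m10']/cv2.moments(q)['m00'],cv2.moments(q)['m01']/cv2.moments(q)['m00']) for q in blobs(im,c)],key=lambda p:np.hypot(p[0]-x,p[1]-y))
for n,p,q in(('red',(232,160),(374,122)),('green',(283,186),(375,175)),('yellow',(325,193),(377,208))):
    print(n,tri((s,*cen(a,n,*p)),(d,*cen(b,n,*q))))
```

```text
knob (array([0.4668, 0.3673, 0.11  ]), [0.0015, 0.001, 0.0012])
red (array([ 0.4848, -0.339 ,  0.1012]), [0.0004, 0.0004])
green (array([ 0.4674, -0.1799,  0.0283]), [0.0017, 0.0017])
yellow (array([ 0.4568, -0.0449,  0.0266]), [0.0001, 0.0001])
```

>>> arm_command(increments="1 40 10 0 0; 1 75 20 0 0; 1 107 20 0 0; 1 107 20 45 0; 1 107 20 90 0")

```text
t: 1.65
tool_pos: [0.5275, 0.3542, 0.2012]
orientation: [2.221, 2.22, 0.006]
force: [0.8, -0.3, -0.7]
opening: 0.0577
gripper_force: 0.0
```

>>> arm_command(increments="1 0 0 40 0; 1 0 0 80 0; 1 0 0 80 0; 1 0 0 80 0; 1 0 0 80 0")

```text
t: 2.15
tool_pos: [0.5278, 0.3541, 0.1239]
orientation: [2.222, 2.22, 0.006]
force: [0.1, 0.8, 0.4]
opening: 0.0172
gripper_force: 0.0
```

>>> arm_command(increments="1 13 0 0 0; 1 13 0 0 0; 1 13 -15 0 0; 1 13 -25 0 0; 1 13 -35 0 0")

```text
t: 2.65
tool_pos: [0.4911, 0.3673, 0.1218]
orientation: [2.22, 2.221, 0.004]
force: [3.5, -0.9, 4.1]
opening: 0.0001
gripper_force: 2.0
```

>>> arm_command(increments="1 0 -10 0 0; 1 0 -19 0 0; 1 0 -28 0 0; 1 0 -36 0 0; 1 0 -40 0 0")

```text
t: 3.15
tool_pos: [0.4514, 0.3666, 0.1205]
orientation: [2.22, 2.22, 0.003]
force: [19.5, 1.5, -11.2]
opening: 0.0003
gripper_force: 9.4
```

Run:
```python
from h import *
st()
im,m=snap('wrist');a,_=snap('side')
cv2.imwrite('pics/c2.png',np.hstack([im[:320,160:480],cv2.resize(a[260:380,260:440],(480,320))]))
```

```text
t 3.15 p [0.4514 0.3666 0.1205] o [2.22  2.22  0.003] q6 [ 0.59  0.17  1.67 -0.    1.29  0.6 ] F [ 19.5   1.5 -11.2] op 0.0003
```

View pics/c2.png

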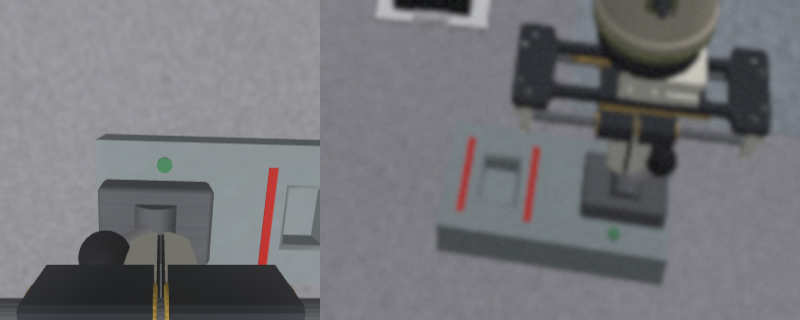

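The lever now leans to -x and the contact force (19.5 N) shows it against its stop, so the switch is off. Next I'll back off and go to the relays.

>>> arm_command(increments="1 0 20 0 0; 0.3 0 20 -40 0; 0 0 20 -85 0; 0 -20 20 -130 0; 0 -60 20 -160 0")

```text
t: 3.75
tool_pos: [0.4706, 0.308, 0.2837]
orientation: [-2.218, -2.225, -0.004]
force: [0.8, -0.2, 0.3]
opening: 0.0276
gripper_force: 0.0
```

>>> arm_command(increments="0 -50 0 0 0; 0 -100 -5 0 0; 0 -150 -10 0 0; 0 -200 -10 0 0; 0 -250 -10 0 0")

```text
t: 4.25
tool_pos: [0.4597, 0.0557, 0.2802]
orientation: [-2.22, -2.222, 0.001]
force: [0.8, -0.5, 0.3]
opening: 0.0677
gripper_force: 0.0
```

>>> arm_command(increments="0 -50 0 0 0; 0 -100 0 0 0; 0 -150 0 0 0; 0 -200 0 0 0; 0 -220 0 0 0")

```text
t: 4.75
tool_pos: [0.4596, -0.1662, 0.28]
orientation: [-2.224, -2.217, 0.002]
force: [0.6, 0.3, 0.4]
opening: 0.0929
gripper_force: 0.0
```

>>> arm_command(increments="0 0 0 0 0; 0 0 0 0 0")

```text
t: 4.95
tool_pos: [0.4604, -0.1624, 0.2801]
orientation: [-2.221, -2.219, 0.0]
force: [0.1, 0.7, 0.4]
opening: 0.0928
gripper_force: 0.0
```

Run:
```python
from h import *
st()
im,m=snap('wrist','w3.png')
for k in('yellow','green','blue'):
  for b in blobs(im,k,60): print(k,cv2.boundingRect(b),'62',*rect(m,b,.062),'42',*rect(m,b,.042))
```

```text
t 4.95 p [ 0.4604 -0.1624  0.2801] o [-2.221 -2.219  0.   ] q6 [-0.44 -0.19  1.73  0.    1.6  -0.44] F [0.1 0.7 0.4] op 0.0928
yellow (297, 366, 343, 32) 62 [ 0.6572 -0.4429  0.4592  0.0504] -0.0 42 [ 0.6681 -0.4626  0.4847  0.0532] -0.0
yellow (506, 284, 41, 67) 62 [ 0.717  -0.345   0.104   0.0427] -73.0 42 [ 0.7313 -0.3593  0.1098  0.0451] -73.0
yellow (94, 284, 42, 67) 62 [ 0.2007 -0.3449  0.1043  0.0432] 73.0 42 [ 0.1862 -0.3592  0.1101  0.0456] 73.0
yellow (289, 31, 60, 62) 62 [ 0.4581 -0.048   0.051   0.0462] 18.6 42 [ 0.458  -0.0458  0.0539  0.0488] 18.6
green (303, 162, 52, 52) 62 [ 0.4684 -0.1783  0.0512  0.0506] -12.5 42 [ 0.4689 -0.1833  0.0541  0.0535] -12.5
green (456, 83, 15, 63) 62 [ 0.6085 -0.0996  0.0633  0.0111] -88.3 42 [ 0.6167 -0.1002  0.0668  0.0117] -88.3
green (512, 81, 18, 63) 62 [ 0.6681 -0.0977  0.0631  0.0111] -88.2 42 [ 0.6797 -0.0982  0.0667  0.0118] -88.2
blue (521, 0, 19, 69) 62 [ 0.6658 -0.0233  0.0615  0.0112] -88.3 42 [ 0.6772 -0.0197  0.0649  0.0118] -88.3
blue (461, 0, 17, 71) 62 [ 0.6063 -0.0241  0.0634  0.011 ] -88.3 42 [ 0.6144 -0.0205  0.0669  0.0116] -88.3
```

View pics/w3.png

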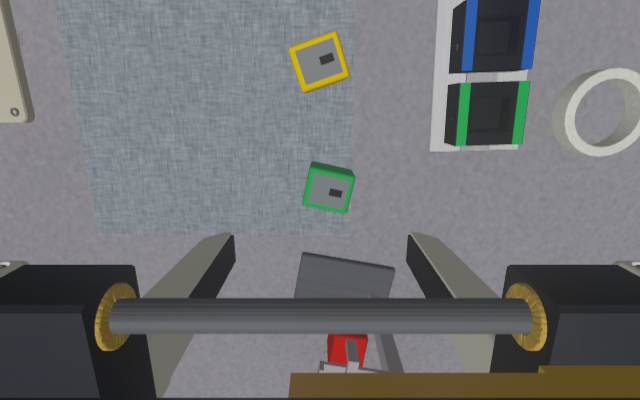

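The wrist view gives yellow at (319,62), i.e. (0.458, -0.048) with yaw +18.6° and size 51x46 mm as expected. Green is at (329,190), i.e. (0.468, -0.1805), yaw -12.5°. The socket row has yaw +1.7°. I'll grasp yellow.

>>> arm_command(increments="0 35 -1 20 -0.1; 0 70 -2 50 -0.2; 0 105 -2 80 -0.3; 0 114 -2 125 -0.325; 0 114 -2 160 -0.325")

```text
t: 5.5
tool_pos: [0.458, -0.0452, 0.1187]
orientation: [-1.825, -2.556, -0.001]
force: [-0.6, -0.6, -0.0]
opening: 0.093
gripper_force: 0.0
```

>>> arm_command(increments="0 0 0 0 0; 0 0 0 0 0")

```text
t: 5.7
tool_pos: [0.4585, -0.0477, 0.1212]
orientation: [-1.83, -2.552, 0.001]
force: [0.8, -0.3, -0.0]
opening: 0.0928
gripper_force: 0.0
```

>>> arm_command(increments="0 0 0 35 0; 0 0 0 70 0; 0 0 0 70 0; 0.6 0 0 70 0; 1 0 0 70 0", grip_force=25)

```text
t: 6.2
tool_pos: [0.4612, -0.0493, 0.0539]
orientation: [1.831, 2.548, 0.003]
force: [-0.3, -0.7, -0.4]
opening: 0.0814
gripper_force: 0.0
```

>>> arm_command(increments="1 0 0 0 0; 1 0 0 0 0; 1 0 0 0 0; 1 0 0 -40 0; 1 0 0 -80 0")

```text
t: 6.7
tool_pos: [0.457, -0.0484, 0.1301]
orientation: [-1.83, -2.548, 0.003]
force: [0.8, -1.0, -1.0]
opening: 0.0522
gripper_force: 25.0
```

>>> arm_command(increments="1 5 41 -30 0.06; 1 10 82 -60 0.12; 1 14 123 -70 0.18; 1 19 163 -70 0.24; 1 24 203 -70 0.296")

```text
t: 7.2
tool_pos: [0.6452, 0.0397, 0.2012]
orientation: [2.191, 2.25, 0.001]
force: [-0.2, 0.0, -1.1]
opening: 0.0519
gripper_force: 25.0
```

>>> arm_command(increments="1 0 0 0 0; 1 0 0 0 0; 1 0 0 0 0")

```text
t: 7.5
tool_pos: [0.6428, 0.0385, 0.2005]
orientation: [-2.188, -2.253, 0.001]
force: [0.4, 0.5, -2.4]
opening: 0.0518
gripper_force: 25.0
```

Run:
```python
from h import *
st()
im,m=snap('wrist','w4.png')
for k in('yellow','blue','green'):
  for b in blobs(im,k,60): print(k,cv2.boundingRect(b),*rect(m,b,.042))
```

```text
t 7.5 p [0.6428 0.0385 0.2005] o [-2.188e+00 -2.253e+00  1.000e-03] q6 [-0.02  0.27  1.41 -0.    1.46 -0.05] F [ 0.4  0.5 -2.4] op 0.0518
yellow (179, 366, 431, 32) [ 0.7306 -0.1811  0.4823  0.0421] 1.7
yellow (425, 284, 25, 67) [ 0.7682 -0.0985  0.082   0.0223] -78.4
yellow (192, 284, 24, 67) [ 0.5236 -0.1057  0.0818  0.022 ] 82.9
yellow (268, 196, 106, 103) [ 0.6435 -0.0245  0.108   0.1022] -88.3
yellow (352, 25, 17, 85) [0.6721 0.142  0.0662 0.0115] -88.3
yellow (277, 25, 16, 86) [0.609  0.1397 0.0671 0.0115] -88.3
green (347, 334, 11, 10) [ 0.6803 -0.1263  0.0115  0.0106] -87.1
green (287, 334, 11, 10) [ 0.6167 -0.1281  0.0114  0.0106] -89.4
green (476, 7, 68, 65) [0.7932 0.1675 0.0489 0.0483] 1.6
```

View pics/w4.png

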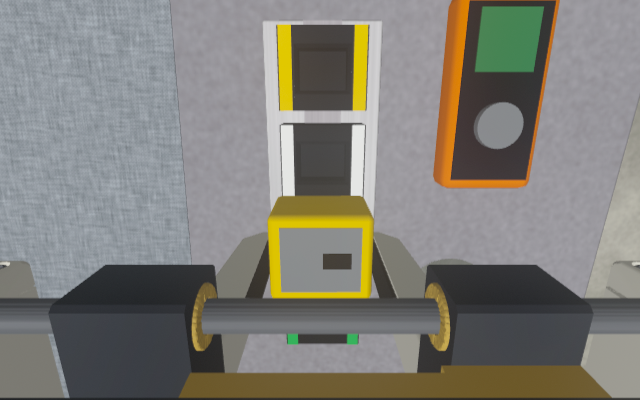

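The socket is at (322,67), i.e. (0.6405, 0.141). The held yellow relay has its top-face edges at v≈214 and 299. I'll check the in-hand offset.

Run:
```python
from h import *
s=st(); m=cm('wrist'); im=cv2.imread('pics/w4.png')
V=cv2.cvtColor(im,cv2.COLOR_BGR2HSV)[:,:,2]; print(V[190:222,320], V[290:305,320])
for z in(.2085,.2115): print(z,[np.round(onz(m,u,v,z),4) for u,v in((270,256),(374,256),(322,214),(322,299))])
```

```text
t 7.55 p [0.6429 0.0383 0.201 ] o [ 2.189  2.253 -0.   ] q6 [-0.02  0.27  1.41 -0.    1.46 -0.05] F [-0.1 -0.  -2. ] op 0.052
[ 73  73  73  73  73  95 124 133 133 133 132 133 133 133 134 134 134 134
 134 134 134 134 134 134 140 155 170 183 193 201 209 217] [141 149 193 222 222 222 222 202 132  73  73  74  75  79  84]
0.2085 [array([0.6199, 0.0474, 0.2085]), array([0.6654, 0.0487, 0.2085]), array([0.6421, 0.0675, 0.2085]), array([0.6433, 0.0267, 0.2085])]
0.2115 [array([0.6203, 0.0489, 0.2115]), array([0.6648, 0.0502, 0.2115]), array([0.642 , 0.0685, 0.2115]), array([0.6432, 0.0286, 0.2115])]
```

Run:
```python
from h import *
A,s=snap('scene');B,d=snap('side'); C=cv2.imread('pics/w4.png')
for n,im,m in(('scene',A,s),('side',B,d)):
    u,v=proj(m,[.6425,.0385,.19]); print(n,u,v)
    for b in blobs(im,'yellow'):
        x,y,w,h=cv2.boundingRect(b)
        if abs(x+w/2-u)<40 and abs(y+h/2-v)<40: print((x,y,w,h))
    for z in(.2115,.19,.17,.148): print(z,np.round([proj(m,[.6425+a,.0385+c,z]) for a,c in((-.026,-.023),(.026,-.023),(-.026,.023),(.026,.023))],0).tolist())
u=[int(t) for t in proj(s,[.6425,.0385,.19])]; w=[int(t) for t in proj(d,[.6425,.0385,.19])]
cv2.imwrite('pics/c5.png',np.hstack([cv2.resize(X[q[1]-40:q[1]+40,q[0]-40:q[0]+40],(400,400)) for X,q in((A,u),(B,w))]))
```

```text
scene 336.32601880451097 189.28194781790418
(326, 185, 21, 24)
0.2115 [[331.0, 175.0], [325.0, 187.0], [348.0, 179.0], [343.0, 190.0]]
0.19 [[331.0, 182.0], [325.0, 193.0], [347.0, 185.0], [342.0, 197.0]]
0.17 [[330.0, 188.0], [325.0, 200.0], [347.0, 191.0], [342.0, 203.0]]
0.148 [[330.0, 195.0], [325.0, 206.0], [347.0, 198.0], [342.0, 210.0]]
side 307.74174396148845 177.67019546996534
(298, 172, 21, 24)
0.2115 [[319.0, 166.0], [299.0, 164.0], [317.0, 179.0], [296.0, 177.0]]
0.19 [[319.0, 173.0], [299.0, 171.0], [317.0, 185.0], [296.0, 183.0]]
0.17 [[319.0, 178.0], [299.0, 176.0], [317.0, 191.0], [296.0, 189.0]]
0.148 [[319.0, 184.0], [299.0, 182.0], [317.0, 197.0], [296.0, 195.0]]
```

View pics/c5.png

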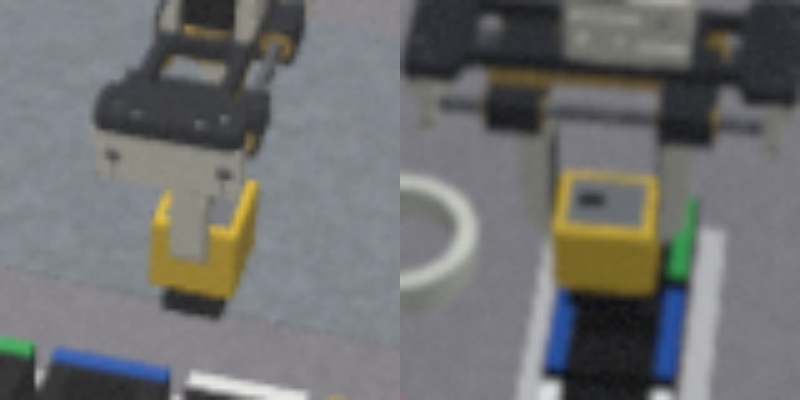

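The relay was caught about 18 mm higher than planned, because the lift began before the fingers met it. It is square and centred, with its top about 11 mm below the TCP, so home is at TCP z ≈ 0.0945.

>>> arm_command(increments="1 45 0 0 0; 1 85 0 0 0; 1 103 0.5 0 0; 1 103 0.5 30 0; 1 103 0.5 60 0")

```text
t: 8.15
tool_pos: [0.6421, 0.1423, 0.1424]
orientation: [2.185, 2.253, 0.005]
force: [0.1, -0.1, -3.2]
opening: 0.0515
gripper_force: 25.0
```

>>> arm_command(increments="1 0 0 14 0; 1 0 0 14 0; 1 0 0 14 0")

```text
t: 8.45
tool_pos: [0.6415, 0.1413, 0.1278]
orientation: [2.189, 2.252, 0.001]
force: [-0.2, 1.2, -1.2]
opening: 0.0517
gripper_force: 25.0
```

>>> arm_command(increments="1 0 -1 0 0; 1 0 -1 4 0; 1 0 -1 8 0; 1 0 -1 12 0; 1 0 -1 16 0")

```text
t: 8.95
tool_pos: [0.6403, 0.1417, 0.1105]
orientation: [2.189, 2.253, 0.0]
force: [-0.1, -0.1, -1.6]
opening: 0.0519
gripper_force: 25.0
```

>>> arm_command(increments="1 0 0 4 0; 1 0 0 8 0; 1 0 0 12 0; 1 0 0 16 0; 1 0 0 17 0")

```text
t: 9.45
tool_pos: [0.6402, 0.1417, 0.0933]
orientation: [2.189, 2.253, 0.0]
force: [2.1, -0.6, -0.6]
opening: 0.0517
gripper_force: 25.0
```

>>> arm_command(increments="1 0 0 2 0; 1 0 0 4 0; 1 0 0 4 0")

```text
t: 9.75
tool_pos: [0.6403, 0.1413, 0.0926]
orientation: [2.188, 2.253, -0.0]
force: [-9.3, -4.2, 17.9]
opening: 0.0521
gripper_force: 25.0
```

>>> arm_command(increments="1 0 0 -4 0; 0 0 0 -4 0; 0 0 0 -4 0; 0 0 0 -4 0; 0 0 0 -4 0")

```text
t: 10.25
tool_pos: [0.6398, 0.1418, 0.0933]
orientation: [-2.189, -2.253, 0.001]
force: [-0.3, 0.2, -0.6]
opening: 0.0794
gripper_force: 0.0
```

>>> arm_command(increments="0 0 0 0 0; 0 0 0 -45 0; 0 0 0 -90 0; 0 -20 -10 -130 0; 0 -60 -32 -150 0")

```text
t: 10.75
tool_pos: [0.6117, 0.0824, 0.2486]
orientation: [2.183, 2.254, 0.009]
force: [1.6, -0.4, -0.0]
opening: 0.0928
gripper_force: 0.0
```

>>> arm_command(increments="0 -42 -23 -8 0; 0 -84 -46 -16 0; 0 -126 -69 -24 0; 0 -168 -92 -32 0; 0 -210 -115 -40 0")

```text
t: 11.25
tool_pos: [0.4998, -0.1338, 0.2841]
orientation: [2.188, 2.253, 0.0]
force: [0.9, 0.6, -0.1]
opening: 0.093
gripper_force: 0.0
```

>>> arm_command(increments="0 -35 -18 0 0; 0 -66 -35 0 0; 0 -66 -35 0 0; 0 -66 -35 0 0")

```text
t: 11.65
tool_pos: [0.4677, -0.1998, 0.2838]
orientation: [2.191, 2.251, 0.001]
force: [0.7, 1.2, -0.5]
opening: 0.0927
gripper_force: 0.0
```

Run:
```python
from h import *
st()
im,m=snap('wrist','w6.png')
for b in blobs(im,'green',60): print(cv2.boundingRect(b),*rect(m,b,.062),*rect(m,b,.042))
A,s=snap('scene','s6.png');B,d=snap('side')
for n,X,k in(('scene',A,s),('side',B,d)):
  print(n,[cv2.boundingRect(b) for b in blobs(X,'yellow')],'expect',[np.round(proj(k,[.6405+a*.026,.141+b*.023,z])).tolist() for a in(-1,1) for b in(-1,1) for z in(.042,.084)])
```

```text
t 11.65 p [ 0.4677 -0.1998  0.2838] o [2.191e+00 2.251e+00 1.000e-03] q6 [-0.5  -0.13  1.68  0.    1.6  -0.53] F [ 0.7  1.2 -0.5] op 0.0927
(295, 129, 54, 52) [ 0.4682 -0.18    0.0511  0.0472] -12.8 [ 0.4684 -0.183   0.0539  0.0498] -12.8
(452, 50, 18, 65) [ 0.6088 -0.1013  0.0626  0.011 ] -88.3 [ 0.6168 -0.1     0.066   0.0116] -88.3
(509, 49, 20, 66) [ 0.6684 -0.0993  0.0635  0.0112] -88.2 [ 0.6796 -0.0978  0.067   0.0119] -88.2
scene [(357, 221, 29, 31)] expect [[364.0, 231.0], [366.0, 220.0], [381.0, 235.0], [382.0, 223.0], [360.0, 244.0], [361.0, 232.0], [377.0, 247.0], [378.0, 236.0]]
side [(288, 229, 31, 30)] expect [[314.0, 240.0], [314.0, 230.0], [312.0, 254.0], [312.0, 244.0], [294.0, 238.0], [294.0, 228.0], [292.0, 252.0], [291.0, 241.0]]
```

View pics/w6.png

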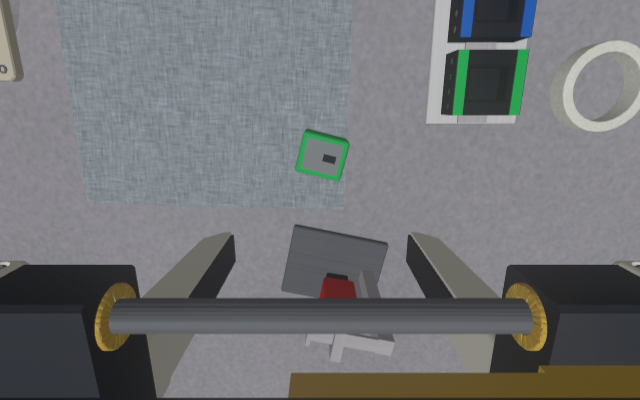

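Green is at (322,155), i.e. (0.468, -0.180) with yaw -12.8°, not moved. Yellow looks home, with its top edge at the predicted row.

>>> arm_command(increments="0 8 0 40 0.1; 0 16 1 80 0.2; 0 19.5 1 120 0.25; 0 19.5 1 163 0.25; 0 19.5 1 163 0.25")

```text
t: 12.3
tool_pos: [0.4645, -0.1764, 0.1143]
orientation: [-2.442, -1.959, 0.007]
force: [-0.9, 0.4, -0.9]
opening: 0.0931
gripper_force: 0.0
```

>>> arm_command(increments="0 0 0 0 0; 0 0 0 0 0")

```text
t: 12.5
tool_pos: [0.4702, -0.1803, 0.1236]
orientation: [2.449, 1.962, 0.003]
force: [-0.3, 0.3, 1.0]
opening: 0.0924
gripper_force: 0.0
```

Now down, with the fingers left to close fully before lifting.

>>> arm_command(increments="0 0 -1 35 0; 0 0 -1 69 0; 0 0 -1 69 0; 1 0 -1 69 0; 1 0 -1 69 0")

```text
t: 13.0
tool_pos: [0.4695, -0.1807, 0.0548]
orientation: [2.45, 1.96, 0.003]
force: [-0.0, -0.0, 0.8]
opening: 0.0816
gripper_force: 0.0
```

>>> arm_command(increments="1 0 0 0 0; 1 0 0 0 0; 1 0 0 0 0; 1 0 0 0 0; 1 0 0 0 0")

```text
t: 13.5
tool_pos: [0.4678, -0.1798, 0.0523]
orientation: [2.452, 1.962, 0.001]
force: [-0.2, 0.4, 4.2]
opening: 0.0518
gripper_force: 25.0
```

>>> arm_command(increments="1 0 0 -40 0; 1 0 0 -80 0; 1 0 0 -120 0; 1 0 0 -150 0; 1 0 0 -150 0")

```text
t: 14.0
tool_pos: [0.4697, -0.1808, 0.2067]
orientation: [2.447, 1.958, 0.005]
force: [0.8, -0.0, -2.5]
opening: 0.0517
gripper_force: 25.0
```

>>> arm_command(increments="1 26 34 0 -0.06; 1 52 68 0 -0.12; 1 78 102 0 -0.18; 1 104 135 0 -0.24; 1 119.5 155.5 0 -0.252")

```text
t: 14.5
tool_pos: [0.6463, -0.0952, 0.1986]
orientation: [-2.181, -2.257, 0.002]
force: [0.4, -0.6, -1.4]
opening: 0.0519
gripper_force: 25.0
```

>>> arm_command(increments="1 0 0 40 0; 1 0 0 80 0; 1 0 0 90 0; 1 0 0 90 0; 1 0 0 90 0")

```text
t: 15.0
tool_pos: [0.6457, -0.0974, 0.1128]
orientation: [2.187, 2.255, 0.001]
force: [0.4, -0.1, -1.6]
opening: 0.0521
gripper_force: 25.0
```

>>> arm_command(increments="1 -1 2 0 0; 1 -1 2 6 0; 1 -1 2 12 0; 1 -1 2 18 0; 1 -1 2 22 0")

```text
t: 15.5
tool_pos: [0.6475, -0.0981, 0.0892]
orientation: [2.187, 2.255, 0.001]
force: [1.7, -0.7, -0.9]
opening: 0.0521
gripper_force: 25.0
```

>>> arm_command(increments="1 0 0 3 0; 1 0 0 6 0; 1 0 0 9 0; 1 0 0 12 0; 1 0 0 14 0")

```text
t: 16.0
tool_pos: [0.6475, -0.0981, 0.0756]
orientation: [2.186, 2.255, 0.0]
force: [1.3, 0.0, -0.7]
opening: 0.0516
gripper_force: 25.0
```

>>> arm_command(increments="1 0 0 2 0; 1 0 0 4 0; 1 0 0 5 0; 1 0 0 5 0")

```text
t: 16.4
tool_pos: [0.6476, -0.0981, 0.0743]
orientation: [2.186, 2.255, 0.0]
force: [-11.9, 4.0, 23.6]
opening: 0.0517
gripper_force: 25.0
```

>>> arm_command(increments="1 0 0 -4 0; 0 0 0 -4 0; 0 0 0 -4 0; 0 0 0 -4 0; 0 0 0 -4 0")

```text
t: 16.9
tool_pos: [0.6469, -0.098, 0.0741]
orientation: [-2.186, -2.255, 0.001]
force: [0.1, 0.3, -0.4]
opening: 0.0793
gripper_force: 0.0
```

>>> arm_command(increments="0 0 0 0 0; 0 0 0 -45 0; 0 0 0 -90 0; 0 0 0 -140 0; 0 -30 -35 -180 0")

```text
t: 17.4
tool_pos: [0.6218, -0.1216, 0.2517]
orientation: [2.18, 2.257, 0.006]
force: [0.3, -1.1, 1.4]
opening: 0.0931
gripper_force: 0.0
```

>>> arm_command(increments="0 -37 -18 -22 0; 0 -74 -36 -44 0; 0 -111 -54 -66 0; 0 -148 -72 -88 0; 0 -185 -90 -108 0")

```text
t: 17.9
tool_pos: [0.5343, -0.3126, 0.3567]
orientation: [2.186, 2.255, 0.0]
force: [0.6, -0.8, 0.5]
opening: 0.0927
gripper_force: 0.0
```

>>> arm_command(increments="0 -40 -19 0 0; 0 -80 -38 0 0; 0 -111 -54 0 0; 0 -111 -54 0 0; 0 -111 -54 0 0")

```text
t: 18.4
tool_pos: [0.4842, -0.4243, 0.355]
orientation: [-2.188, -2.253, -0.001]
force: [0.5, 1.1, -0.6]
opening: 0.0931
gripper_force: 0.0
```

Run:
```python
from h import *
st()
im,m=snap('wrist','w7.png'); np.save('m7.npy',m,allow_pickle=True)
for b in blobs(im,'red',60): print(cv2.boundingRect(b),'body top .13',*rect(m,b,.13))
A,s=snap('scene','s7.png');B,d=snap('side','d7.png')
for n,X,k in(('scene',A,s),('side',B,d)):
  print(n,[cv2.boundingRect(b) for b in blobs(X,'green')],'exp',[np.round(proj(k,[.648+a*.026,-.0985+b*.023,z])).tolist() for a in(-1,1) for b in(-1,1) for z in(.042,.084)])
```

```text
t 18.4 p [ 0.4842 -0.4243  0.355 ] o [-2.188e+00 -2.253e+00 -1.000e-03] q6 [-0.8   0.24  1.17  0.    1.74 -0.83] F [ 0.5  1.1 -0.6] op 0.0931
(307, 100, 35, 21) body top .13 [ 0.4854 -0.3574  0.0353  0.0163] -9.4
(334, 74, 13, 17) body top .13 [ 0.5018 -0.3282  0.0153  0.0114] 81.4
(312, 70, 14, 17) body top .13 [ 0.4787 -0.3244  0.0146  0.0123] 81.0
scene [(273, 207, 30, 28)] exp [[283.0, 216.0], [282.0, 205.0], [298.0, 219.0], [298.0, 208.0], [276.0, 227.0], [276.0, 216.0], [292.0, 231.0], [291.0, 219.0]]
side [(233, 242, 20, 16), (300, 170, 26, 24)] exp [[322.0, 178.0], [322.0, 168.0], [320.0, 189.0], [321.0, 179.0], [305.0, 177.0], [305.0, 166.0], [303.0, 187.0], [303.0, 177.0]]
```

View pics/w7.png

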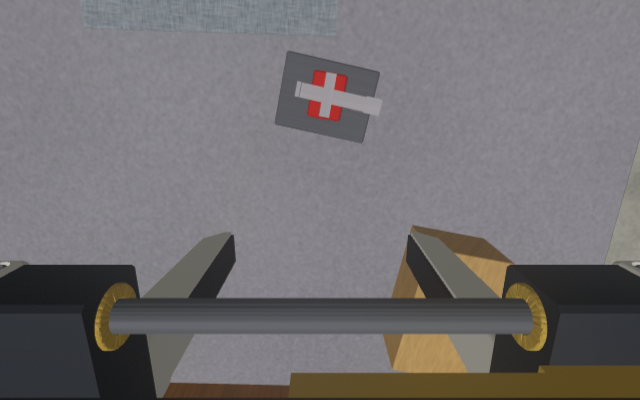

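The wrist view shows the key on the strip at (327,96), the hook tip at (297,89) and the post end at (380,106). The stand's x axis therefore runs at about -10° in the world.

Run:
```python
from h import *
im=cv2.imread('pics/w7.png'); m=np.load('m7.npy',allow_pickle=True).item()
p=np.vstack(blobs(im,'red',20)); 
for z in(.13,.125,.135): print(z,*rect(m,p,z))
g=cv2.cvtColor(im,cv2.COLOR_BGR2HSV); L=((g[...,1]<40)&(g[...,2]>150)).astype(np.uint8); L[:,:285]=0;L[:,390:]=0;L[:60]=0;L[130:]=0
cs,_=cv2.findContours(L,cv2.RETR_EXTERNAL,cv2.CHAIN_APPROX_NONE); c=max(cs,key=cv2.contourArea); print(cv2.boundingRect(c))
for u,v in((295,89),(302,90),(381,106),(330,75),(324,117)): print((u,v),np.round(onz(m,u,v,.16),4))
# base plate
for u,v in((287,51),(379,72),(362,142),(275,124)): print(np.round(onz(m,u,v,.012),4))
A=cv2.imread('pics/s7.png');B=cv2.imread('pics/d7.png')
cv2.imwrite('pics/c8.png',np.hstack([cv2.resize(A[195:265,260:400],(400,200),interpolation=2),cv2.resize(B[150:275,270:340],(336,600),interpolation=2)[:600]][:1]+[])) 
x=cv2.resize(A[195:265,260:400],(440,220),interpolation=2);y=cv2.resize(B[155:275,275:340],(325,600),interpolation=2);o=np.zeros((600,770,3),np.uint8);o[:220,:440]=x;o[:,445:]=y
z=cv2.resize(im[40:155,260:400],(438,360),interpolation=2);o[230:590,:438]=z;cv2.imwrite('pics/c8.png',o)
```

```text
0.13 [ 0.4877 -0.3421  0.047   0.0352] 81.6
0.125 [ 0.4877 -0.342   0.0476  0.0357] 81.6
0.135 [ 0.4876 -0.3422  0.0464  0.0347] 81.6
(300, 73, 82, 44)
(295, 89) [ 0.4566 -0.3374  0.16  ]
(302, 90) [ 0.4633 -0.3381  0.16  ]
(381, 106) [ 0.5404 -0.3507  0.16  ]
(330, 75) [ 0.4897 -0.3238  0.16  ]
(324, 117) [ 0.4853 -0.3627  0.16  ]
[ 0.4345 -0.2834  0.012 ]
[ 0.5601 -0.3063  0.012 ]
[ 0.5428 -0.4017  0.012 ]
[ 0.4176 -0.3799  0.012 ]
```

View pics/c8.png

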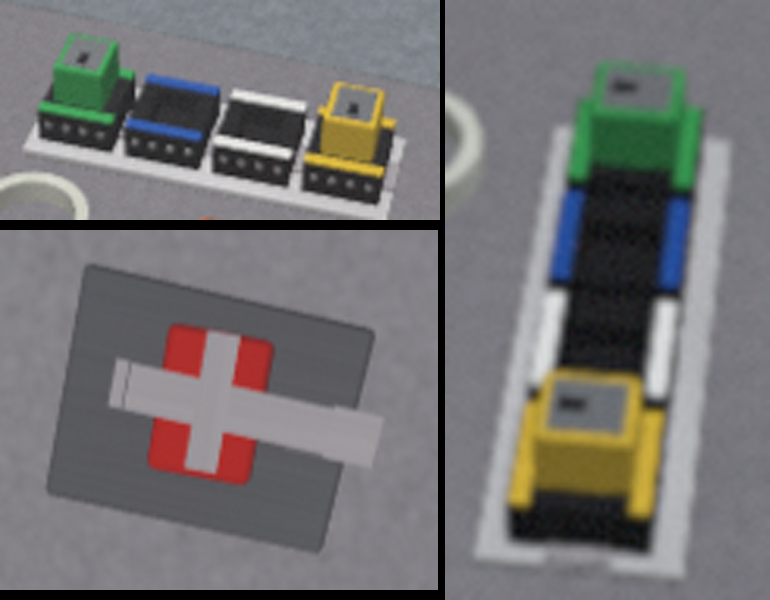

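Both relays sit home on their blocks, and the key is at (0.4877, -0.342) with yaw -8.4°. I'll grip its body across y, with the fingers either side of the strip.

>>> arm_command(increments="0 16 1 15 -0.14; 0 32 2 30 -0.28; 0 48 3 45 -0.42; 0 66 4 60 -0.56; 0 82 6 75 -0.7")

```text
t: 19.05
tool_pos: [0.4888, -0.3395, 0.2802]
orientation: [1.269, 2.873, 0.0]
force: [-0.5, 0.3, 0.5]
opening: 0.0932
gripper_force: 0.0
```

>>> arm_command(increments="0 0 0 0 -0.14; 0 0 0 0 -0.28; 0 0 0 0 -0.42; 0 0 0 0 -0.56; 0 0 0 0 -0.695")

```text
t: 19.55
tool_pos: [0.4889, -0.3402, 0.2808]
orientation: [0.215, 3.134, -0.0]
force: [-0.9, 0.4, 0.5]
opening: 0.0928
gripper_force: 0.0
```

>>> arm_command(increments="0 0 0 0 0; 0 0 0 0 0")

```text
t: 19.75
tool_pos: [0.4886, -0.3408, 0.2807]
orientation: [0.231, 3.133, -0.0]
force: [0.3, -0.4, -0.3]
opening: 0.093
gripper_force: 0.0
```

```bash
cat >> h.py <<'E'
def plan(tx,ty,tz,yaw):
    "shift (mm, tool axes) and turn to bring TCP to tx,ty,tz with tool y axis at yaw deg"
    s=robot.read_state(); R=Ro.from_rotvec(s['orientation']).as_matrix(); d=R.T@(np.array([tx,ty,tz])-s['tool_pos'])*1000
    y=np.degrees(np.arctan2(R[1,1],R[0,1])); print('yaw',round(y,2),'shift',np.round(d,1),'turn',round(-np.radians((yaw-y+180)%360-180),3))
E
python3 - <<'E'
from h import *
st(); plan(.4877,-.342,.119,81.6)
E
```

```text
t 19.75 p [ 0.4886 -0.3408  0.2807] o [ 0.231  3.133 -0.   ] q6 [-0.7   0.11  1.45  0.    1.59 -2.12] F [ 0.3 -0.4 -0.3] op 0.093
yaw 81.55 shift [  0.8  -1.3 161.7] turn -0.001
```

>>> arm_command(increments="0 1 -1 40 0; 0 1 -1 80 0; 0 1 -1 115 0; 0 1 -1 140 0; 0 1 -1 161 0")

```text
t: 20.25
tool_pos: [0.4865, -0.3415, 0.1174]
orientation: [-0.232, -3.131, -0.002]
force: [0.1, 0.1, 0.5]
opening: 0.0933
gripper_force: 0.0
```

>>> arm_command(increments="0 0 0 0 0; 0.3 0 0 0 0; 0.5 0 0 0 0; 1 0 0 0 0; 1 0 0 0 0", grip_force=30)

```text
t: 20.75
tool_pos: [0.4876, -0.3431, 0.1209]
orientation: [0.228, 3.132, -0.002]
force: [0.7, 0.7, -0.4]
opening: 0.0662
gripper_force: 0.0
```

>>> arm_command(increments="1 0 0 0 0; 1 0 0 0 0; 1 0 0 0 0; 1 0 0 0 0; 1 0 0 0 0")

```text
t: 21.25
tool_pos: [0.4871, -0.3426, 0.1197]
orientation: [0.227, 3.133, -0.0]
force: [0.2, -0.6, 1.9]
opening: 0.0481
gripper_force: 29.9
```

Run:
```python
from h import *
st()
im,m=snap('wrist');A,s=snap('scene');B,d=snap('side')
o=np.zeros((400,800,3),np.uint8)
o[:,:400]=cv2.resize(A[115:205,190:280],(400,400),interpolation=2)
o[:,400:]=cv2.resize(B[80:170,330:420],(400,400),interpolation=2)
cv2.imwrite('pics/c9.png',o)
```

```text
t 21.25 p [ 0.4871 -0.3426  0.1197] o [ 0.227  3.133 -0.   ] q6 [-0.7   0.21  1.63  0.    1.3  -2.13] F [ 0.2 -0.6  1.9] op 0.0481
```

View pics/c9.png

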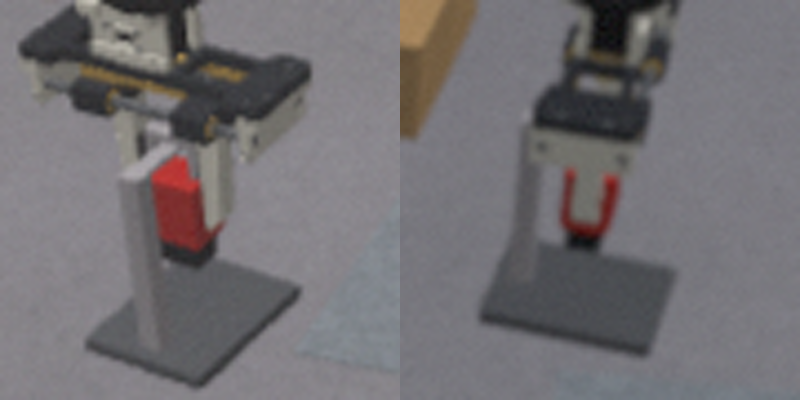

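The key is held (opening 48 mm). I'll lift 14 mm, then draw it along the stand's -x.

>>> arm_command(increments="1 0 0 -5 0; 1 0 0 -10 0; 1 0 0 -14 0; 1 0 0 -14 0; 1 0 0 -14 0")

```text
t: 21.9
tool_pos: [0.487, -0.3426, 0.1336]
orientation: [0.227, 3.133, -0.0]
force: [-0.9, -1.0, -1.1]
opening: 0.048
gripper_force: 29.9
```

>>> arm_command(increments="1 12 0.5 0 0; 1 24 1 0 0; 1 36 1 0 0; 1 48 1.5 0 0; 1 60 2 0 0")

```text
t: 22.4
tool_pos: [0.4272, -0.3316, 0.1331]
orientation: [-0.227, -3.133, -0.001]
force: [0.2, 0.8, -1.1]
opening: 0.0482
gripper_force: 29.9
```

>>> arm_command(increments="1 15 0.5 0 0; 1 30 1 0 0; 1 30 1 -30 0; 1 30 1 -70 0; 1 30 1 -110 0")

```text
t: 22.9
tool_pos: [0.3975, -0.3261, 0.2441]
orientation: [-0.228, -3.132, -0.002]
force: [1.3, -0.3, -2.3]
opening: 0.0477
gripper_force: 29.9
```

Run:
```python
from h import *
st(); plan(.655,.364,.26,88.4)
```

```text
t 22.9 p [ 0.3975 -0.3261  0.2441] o [-2.280e-01 -3.132e+00 -2.000e-03] q6 [-0.79 -0.1   1.72  0.    1.52 -2.21] F [ 1.3 -0.3 -2.3] op 0.0477
yaw 81.69 shift [-155.   720.1  -15.4] turn -0.117
```

>>> arm_command(increments="1 -10 48 -3 0; 1 -20 96 -6 0; 1 -30 144 -9 0; 1 -41 192 -12 0; 1 -51 240 -15 0")

```text
t: 23.4
tool_pos: [0.4836, -0.0947, 0.2587]
orientation: [0.228, 3.133, -0.0]
force: [1.1, -0.6, -2.9]
opening: 0.0479
gripper_force: 29.9
```

>>> arm_command(increments="1 -10 48 0 0; 1 -20 96 0 0; 1 -30 144 0 0; 1 -41 192 0 0; 1 -51 240 0 0")

```text
t: 23.9
tool_pos: [0.5688, 0.1356, 0.2584]
orientation: [0.227, 3.133, -0.0]
force: [1.2, -1.0, -1.9]
opening: 0.0478
gripper_force: 29.9
```

>>> arm_command(increments="1 -10 48 0 -0.03; 1 -20 96 0 -0.06; 1 -30 144 0 -0.09; 1 -41 192 0 -0.117; 1 -51 240 0 -0.117")

```text
t: 24.4
tool_pos: [0.6539, 0.3655, 0.2581]
orientation: [-0.042, -3.141, 0.0]
force: [0.8, 0.8, -2.2]
opening: 0.0479
gripper_force: 29.9
```

>>> arm_command(increments="1 0 0 0 0; 1 0 0 0 0; 1 0 0 0 0")

```text
t: 24.7
tool_pos: [0.6536, 0.3628, 0.2586]
orientation: [0.045, 3.141, -0.001]
force: [-1.1, -0.6, -1.8]
opening: 0.0479
gripper_force: 29.9
```

Run:
```python
from h import *
st()
im,m=snap('wrist','w10.png'); np.save('m10.npy',m,allow_pickle=True)
for b in blobs(im,'red',40): print(cv2.boundingRect(b),*rect(m,b,.045))
plan(.655,.364,.26,88.4)
```

```text
t 24.7 p [0.6536 0.3628 0.2586] o [ 4.500e-02  3.141e+00 -1.000e-03] q6 [ 0.44  0.54  0.96 -0.    1.64 -1.1 ] F [-1.1 -0.6 -1.8] op 0.0479
(266, 211, 110, 87) [0.7482 0.3591 0.1274 0.1091] 88.4
(287, 104, 68, 5) [0.5805 0.3639 0.0689 0.004 ] 88.4
(285, 44, 71, 6) [0.5241 0.3651 0.0688 0.0045] 88.3
yaw 88.34 shift [-1.1  1.6 -0.6] turn -0.001
```

View pics/w10.png

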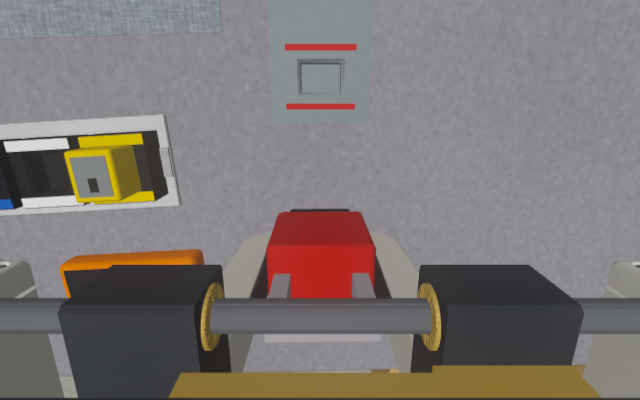

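The control socket is at (321,77), i.e. (0.5523, 0.3645), matching before. The key is held square, and its lower body edge is at v≈212. I'll check the in-hand x offset.

Run:
```python
from h import *
im=cv2.imread('pics/w10.png'); m=np.load('m10.npy',allow_pickle=True).item()
print(im[205:262:1,322,2].tolist())
M=mask(im,'red')[:,:]
for v in(214,220,230,240,250): x=np.where(M[v])[0]; x=x[(x>200)&(x<440)]; print(v,x.min(),x.max())
for v in(211,213,240,242): print(v,[np.round(onz(m,322,v,z),4).tolist()[0] for z in(.2155,.219,.265,.269)])
for z in(.2155,.219): print(z, onz(m,276,213,z)-onz(m,370,213,z))
```

```text
[142, 142, 141, 121, 65, 55, 102, 138, 138, 138, 138, 139, 138, 139, 138, 139, 139, 139, 139, 139, 140, 140, 140, 140, 141, 141, 140, 141, 140, 141, 141, 141, 141, 140, 141, 140, 141, 142, 146, 155, 164, 175, 181, 182, 184, 184, 184, 183, 184, 184, 184, 183, 183, 183, 183, 183, 183]
214 279 360
220 276 363
230 273 367
240 270 371
250 266 375
211 [0.6382, 0.637, 0.622, 0.6207]
213 [0.6394, 0.6382, 0.6229, 0.6216]
240 [0.6563, 0.6548, 0.6353, 0.6336]
242 [0.6576, 0.6561, 0.6363, 0.6345]
0.2155 [-0.00156017 -0.05468338  0.        ]
0.219 [-0.00153053 -0.05364474  0.        ]
```

>>> arm_command(increments="1 40 0.5 0 0; 1 80 1 0 0; 1 101.5 2 0 0; 1 101.5 2 30 0; 1 101.5 2 70 0")

```text
t: 25.25
tool_pos: [0.5538, 0.3686, 0.1936]
orientation: [0.045, 3.133, 0.007]
force: [0.3, 0.3, -1.8]
opening: 0.048
gripper_force: 29.9
```

>>> arm_command(increments="1 0 0 40 0; 1 0 0 68 0; 1 0 0 68 0; 1 0 0 68 0; 1 0 0 68 0")

```text
t: 25.75
tool_pos: [0.554, 0.369, 0.1242]
orientation: [0.045, 3.137, 0.004]
force: [-0.2, -0.1, -1.4]
opening: 0.0481
gripper_force: 29.9
```

Run:
```python
from h import *
st();plan(.5521,.3645,.105,88.4)
```

```text
t 25.75 p [0.554  0.369  0.1242] o [0.045 3.137 0.004] q6 [ 0.51  0.38  1.42  0.    1.34 -1.03] F [-0.2 -0.1 -1.4] op 0.0481
yaw 88.36 shift [ 1.8 -4.6 19.2] turn -0.001
```

>>> arm_command(increments="1 1.8 -4.5 0 0; 1 1.8 -4.5 4 0; 1 1.8 -4.5 10 0; 1 1.8 -4.5 10 0; 1 1.8 -4.5 10 0")

```text
t: 26.25
tool_pos: [0.55, 0.364, 0.1098]
orientation: [-0.043, -3.14, 0.001]
force: [-0.1, 0.4, -2.3]
opening: 0.0483
gripper_force: 29.9
```

Run:
```python
from h import *
st();plan(.5521,.3645,.105,88.4)
```

```text
t 26.25 p [0.55   0.364  0.1098] o [-4.30e-02 -3.14e+00  1.00e-03] q6 [ 0.51  0.38  1.44  0.    1.32 -1.04] F [-0.1  0.4 -2.3] op 0.0483
yaw 88.41 shift [-2.1  0.5  4.8] turn 0.0
```

>>> arm_command(increments="1 -2 0.5 0 0; 1 -2 0.5 2 0; 1 -2 0.5 5 0; 1 -2 0.5 8 0; 1 -2 0.5 11 0")

```text
t: 26.75
tool_pos: [0.5523, 0.3647, 0.0991]
orientation: [-0.044, -3.141, -0.0]
force: [-0.3, 1.7, -1.9]
opening: 0.0483
gripper_force: 29.9
```

>>> arm_command(increments="1 0 0 3 0; 1 0 0 6 0; 1 0 0 9 0; 1 0 0 12 0; 1 0 0 13 0")

```text
t: 27.25
tool_pos: [0.5522, 0.3647, 0.0861]
orientation: [-0.044, -3.141, -0.0]
force: [0.1, 1.0, -0.7]
opening: 0.048
gripper_force: 29.9
```

>>> arm_command(increments="1 0 0 2 0; 1 0 0 4 0; 1 0 0 5 0; 1 0 0 5 0; 1 0 0 5 0")

```text
t: 27.75
tool_pos: [0.5526, 0.3644, 0.0843]
orientation: [0.044, 3.141, -0.0]
force: [-8.2, -6.3, 17.3]
opening: 0.0475
gripper_force: 30.0
```

>>> arm_command(increments="1 0 0 -4 0; 0.2 0 0 -4 0; 0 0 0 -4 0; 0 0 0 -4 0; 0 0 0 -4 0")

```text
t: 28.25
tool_pos: [0.5522, 0.3645, 0.0851]
orientation: [-0.044, -3.141, 0.0]
force: [-0.5, -0.3, 0.1]
opening: 0.0751
gripper_force: 0.0
```

>>> arm_command(increments="0 0 0 0 0; 0 0 0 0 0; 0 0 0 -40 0; 0 0 0 -80 0; 0 0 0 -120 0")

```text
t: 28.75
tool_pos: [0.552, 0.3644, 0.2064]
orientation: [-0.044, -3.14, 0.001]
force: [1.4, 0.4, 0.5]
opening: 0.0929
gripper_force: 0.0
```

Run:
```python
from h import *
st()
im,m=snap('wrist');A,s=snap('scene');B,d=snap('side','d11.png')
for n,X,k in(('scene',A,s),('side',B,d)):
  print(n,[cv2.boundingRect(b) for b in blobs(X,'red')],'exp body',[np.round(proj(k,[.5523+a*.018,.3645+b*.024,z])).tolist() for a in(-1,1) for b in(-1,1) for z in(.045,.095)])
plan(.395,.3685,.23,178.4)
```

```text
t 28.75 p [0.552  0.3644 0.2064] o [-4.40e-02 -3.14e+00  1.00e-03] q6 [ 0.51  0.31  1.35 -0.    1.48 -1.04] F [1.4 0.4 0.5] op 0.0929
scene [(447, 217, 24, 23)] exp body [[448.0, 229.0], [451.0, 215.0], [465.0, 232.0], [469.0, 219.0], [447.0, 237.0], [450.0, 223.0], [465.0, 241.0], [468.0, 227.0]]
side [(337, 316, 5, 27), (312, 312, 6, 27), (319, 307, 17, 29)] exp body [[336.0, 318.0], [337.0, 306.0], [334.0, 337.0], [334.0, 325.0], [320.0, 316.0], [321.0, 304.0], [317.0, 335.0], [318.0, 323.0]]
yaw 88.41 shift [159.3  -1.7 -20.7] turn -1.571
```

The key is home: the side and scene blobs match the predicted body box, and contact was 17 N at the expected depth. Now round to the -x side of the lever with the fingers shut.

>>> arm_command(increments="1 42 0 0 0; 1 84 -1 0 0; 1 126 -1.5 0 0; 1 169 -1.5 0 0; 1 169 -1.5 0 0")

```text
t: 29.4
tool_pos: [0.3781, 0.3673, 0.203]
orientation: [-0.039, -3.137, 0.004]
force: [0.2, -0.1, -0.8]
opening: 0.0576
gripper_force: 0.0
```

>>> arm_command(increments="1 0 0 0 0; 1 0 0 0 0; 1 0 0 30 0; 1 0 0 60 0; 1 0 0 86 0")

```text
t: 29.9
tool_pos: [0.3845, 0.3675, 0.118]
orientation: [-0.046, -3.141, 0.0]
force: [0.9, 0.3, -0.3]
opening: 0.0175
gripper_force: 0.0
```

>>> arm_command(increments="1 0 0 0 0; 1 0 0 0 0")

```text
t: 30.1
tool_pos: [0.384, 0.3675, 0.1194]
orientation: [-0.045, -3.14, 0.001]
force: [0.3, -0.4, 0.7]
opening: 0.0023
gripper_force: 0.0
```

>>> arm_command(increments="1 -15 0 0 0; 1 -28 0 0 0; 1 -38 0 0 0; 1 -48 0 0 0; 1 -56 0 0 0")

```text
t: 30.6
tool_pos: [0.4407, 0.3662, 0.1198]
orientation: [0.044, 3.141, 0.0]
force: [-1.8, 0.5, 0.3]
opening: 0.0005
gripper_force: 0.7
```

>>> arm_command(increments="1 -6 0 0 0; 1 -11 0 0 0; 1 -15 0 0 0; 1 -17 0 0 0; 1 -17 0 0 0")

```text
t: 31.1
tool_pos: [0.4508, 0.3659, 0.1184]
orientation: [-0.041, -3.13, 0.003]
force: [-27.1, -0.9, 14.6]
opening: 0.0006
gripper_force: 14.6
```

At its stop (27 N). I'll back off, rise clear and take a last look.

>>> arm_command(increments="1 20 0 0 0; 1 40 0 0 0; 1 40 0 -40 0; 1 40 0 -80 0; 1 60 0 -120 0")

```text
t: 31.6
tool_pos: [0.3973, 0.3669, 0.2406]
orientation: [0.045, 3.14, -0.001]
force: [0.2, 0.7, -0.6]
opening: 0.0002
gripper_force: 0.0
```

>>> arm_command(increments="1 -20 -40 -10 0; 1 -20 -80 -20 0; 1 -20 -120 -20 0; 1 -20 -120 -20 0; 1 -20 -120 -20 0")

```text
t: 32.1
tool_pos: [0.4134, 0.2464, 0.2597]
orientation: [0.047, 3.14, 0.001]
force: [-0.9, 1.2, -0.2]
opening: 0.0007
gripper_force: 0.0
```

Run:
```python
from h import *
st();A,s=snap('scene');B,d=snap('side')
x=cv2.resize(A[180:290,250:490],(800,367),interpolation=2)
y=cv2.resize(B[155:365,220:420],(220,231),interpolation=2); o=np.zeros((600,800,3),np.uint8); o[:367]=x
o[369:600,:220]=y; o[369:600,230:530]=cv2.resize(B[295:365,300:400],(300,231),interpolation=2)
cv2.imwrite('pics/c12.png',o)
```

```text
t 32.1 p [0.4134 0.2464 0.2597] o [4.70e-02 3.14e+00 1.00e-03] q6 [ 0.43 -0.2   1.78  0.    1.56 -1.11] F [-0.9  1.2 -0.2] op 0.0007
```

View pics/c12.png

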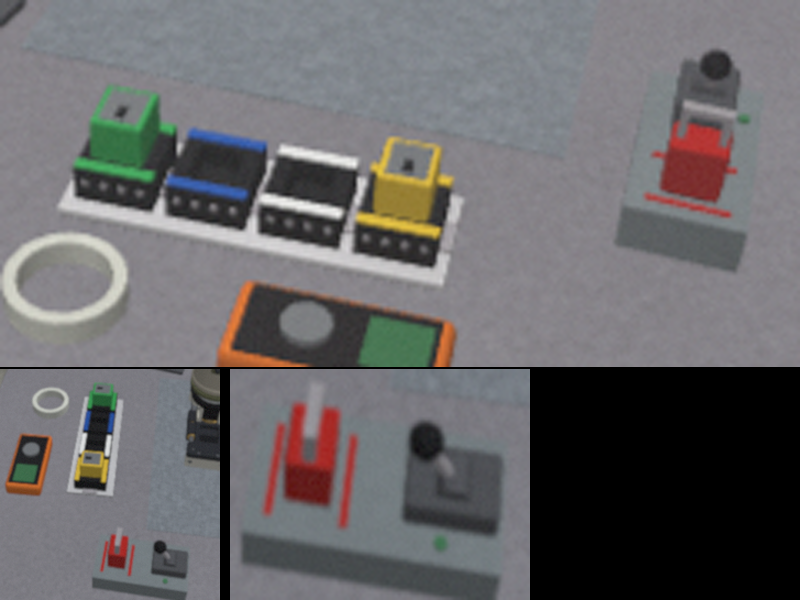

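The final picture shows both relays on their blocks, the key in the box, and the meter and tape in place. The knob is at side (366,316), back at its starting "on" position (367,316).

```bash
python3 -c "
from plant import robot
print(robot.close_job())"
```

```text
the job is handed in; nothing more can be done
None
```

The job is handed in, though no verdict came back: the switch was flipped off, the green and yellow relays (the only two on the bench) were plugged into their sockets, the key was plugged into the control box, and the switch was flipped back on, in about 32 s.

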